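Seat the large ball master on the sprung ring and hold it down

ROBOT

A 6-joint arm with a two-finger parallel gripper is mounted at the origin on a cart in front of the work surface, level with it; the furniture and walls round the work are solid. World frame = base frame: x ahead of the robot, y to its left, z up, the work surface at z = 0. Lengths are in m, angles in rad, forces in N, time in s.
With the tool pointing down it reaches from about 0.275 to 0.85 m from the base axis. Payload 19 kg.
Tool frame: the origin (TCP) lies at the very end of the fingers, on their centre line; the grasp point (between the pads) lies r.grip_depth behind it (r.grip_depth is the distance from the TCP to the grasp point, in m); z points along the fingers, y is the direction in which the jaws open and shut (so a half turn about z gives the same grasp; the last joint's range is limited). The gripper opens to 85 mm and grips with 20 to 120 N. Pads are 22 mm wide; open, the fingers measure 114 mm over their backs; the gripper's body (76 mm by 85 mm) begins 54 mm behind the grasp point. The pads swing forward as they close: fully open they stand 13 mm farther back than shut.
Start: joints at [1.056, 0.15, 1.437, -0, 1.554, -0.134], TCP at [0.214, 0.534, 0.231] pointing down, gripper open.
Joint ranges: [-2.8, 2.8], [-0.68, 2.1], [0.12, 2.68], [-1.39, 4.53], [0.16, 2.79], [-2.81, 2.81]. Speed limits (rad/s): [1.89, 1.89, 2.22, 3.01, 3.01, 3.01].

INTERFACE

Orientations are given as [roll, pitch, yaw] about the fixed x, y, z axes, in that order (R = Rz(yaw) Ry(pitch) Rx(roll)).
In Python, from rig import r gives the robot as it stands. Calls block until the motion is done:
- r.move_pose(position, orientation): joint-space move of the TCP to a pose.
- r.servo_line(position, attitude=None, speed=0.15, f_stop=None): straight line of the TCP; attitude=None keeps the orientation; speed is the mean speed in m/s. With f_stop (N) it stops when the force on the tool has changed by that much, and returns True; else False.
- r.move_j(angles): joint-space move.
- r.command_gripper(opening, f_grip=None): finger opening in m; f_grip is the grip in N (None keeps the last); returns when the fingers have stopped.
- r.hold(seconds).
- r.solve_ik(position, orientation): joint angles nearest the present ones, or None.
- r.snapshot(name): name is "scene" or "side" or "wrist"; returns a dict with "frame" (400x640x3 uint8, red, green, blue), "fx", "fy", "cx", "cy" (pixels), "k1" (the pictures are not rectified: a ray, as slopes to the right and down, at radius r is drawn at 1 + k1 r^2 times it, then the intrinsics apply), "xyz" and "rotation" of the camera in the world. Camera axes: x right, y down, z forward; pixel columns grow to the right and rows downward; lengths in m; the calibration is good to about 2 mm. A picture is of the moment at which its call begins. There is no depth.
A pose or a line that the arm cannot do raises r.PlanningError and nothing moves.
- r.close_job(): hands the job in, once; it reports no verdict.
Readings, each from a call of its own:
- r.get_time_s(): time.
- r.get_joint_pos(): joint angles.
- r.get_joint_vel(): joint speeds.
- r.get_joint_torque(): joint torques, N m.
- r.get_position(): TCP position.
- r.get_tcp_rot(): TCP orientation.
- r.get_contact_force(): force on the tool from outside, world axes, zero at the start.
- r.get_wrist_torque(): the same for the moment, N m.
- r.get_grip_width(): finger opening in m.
Only numpy, scipy, OpenCV 4.12 (cv2) and the standard library are available. Lean on these libraries where they do the work, as an engineer would, in place of code of your own. Each camera call takes 0.05 s, during which the arm holds its last target. There are 200 camera calls.

TASK

The two ball-ended masters are in the closed drawer of the small bench cabinet. Pull the drawer out fully to its stop and leave it out, take out the master with the larger ball (leave the smaller one standing in the drawer), set it ball down and upright on the sprung ring seat, and press it until the ring is down on its stop. Finish while still holding the master pressed fully down; do not knock over or shove the loupe.

Things in the scene. Friction and masses are not known exactly. Their poses are not given: they have to be found in the camera images.
- cabinet: small grey bench cabinet, fixed, 180 (x) x 210 (y) x 104 mm high, top closed; origin under its centre on the work surface; its own -x face is the drawer's front. The drawer slides straight out along the cabinet's own -x.
- drawer (a joint): how far the drawer is out, m: 0 closed (as it starts), 0.150 at the stop. Slides with about 2 N of friction and stays where it is left. Drawer front is white, 194 mm wide, top edge 95 mm above the work surface; side walls of the tray are lower, their top 40 mm above the work surface.
- drawer_handle (a point): middle of the drawer's straight round steel handle bar, which moves with the drawer; bar 10 mm thick, 100 mm long along the cabinet's y, its centre 42 mm in front of the drawer front and 72 mm above the work surface, 32 mm below the cabinet's top: open from above and below
- drawer_floor (a point): on the floor of the drawer (10 mm above the work surface), midway between the two nests, 82 mm behind the drawer's front face; moves with the drawer. Axes as the cabinet's. The nests are 37 mm round holes in an 8 mm thick black pad, at y = +45 and -45 mm from this point; with the drawer fully out they lie 68 mm in front of the cabinet
- large_master: steel master to be seated, about 0.26 kg, 70 mm tall, standing ball down in one of the two nests (either may be its): ball 40 mm in diameter with a small flat foot of 20 mm, thin 12 mm neck, and a dark knurled round grip 22 mm in diameter from 44 to 70 mm above the foot. Origin at the centre of the foot's underside, z up along the grip
- large_master_center (a point): centre of the 40 mm ball, 20 mm above its foot
- small_master: like the large master, in the other nest, with the same grip and height but a ball of only 28 mm; origin at the centre of the foot's underside. It stays in the drawer
- seat: sprung ring seat, fixed: 100 x 100 x 10 mm aluminium base plate with a dark round housing 68 mm in diameter up to 40 mm above the work surface, and above it a ring carried by a coil spring; origin under the centre of the plate
- seat_ring (a joint): how far the ring is pressed down, m: 0 up, 0.012 on its stop, where the ring's underside meets the housing. It springs back when let go; it starts to move at about 2 N and takes about 12 N at the stop (the master's weight included)
- seat_top (a point): centre of the ring's upper face, moves with the ring, 62 mm above the work surface when up and 50 mm when fully down. The ring is 64 mm outside, with a 31 mm round hole; the 40 mm ball rests in the hole's edge with its centre 12.5 mm above this point and its foot 7.5 mm below it
- loupe: black round loupe 38 mm in diameter and 38 mm tall, standing loose about 13 to 15 cm from the seat's centre, on its left, a bystander; origin at the centre of its underside
Things that resemble listed ones, but are neither listed nor needed, are in the scene too. What is shaped like the seat but turquoise is not meant.

How it is judged:
On the way, in this order (a step that is already met when the one before it is completed fails the run):
1. the drawer is pulled out to its stop (value of joint drawer above 0.144 m), for 0.2 s.
2. the large master is lifted clear out of the drawer (z of large_master in the frame of drawer_floor above 0.045 m and contact force between the fingers and large_master above 1 N), for 0.2 s.
At the end, for the whole second after the job is handed in: Large master still gripped, still, upright (0.2 rad), ball in the ring (within 4 mm of its axis, 9-16 mm above its face), pressing over 5 N, ring at least 10 of 12 mm down; drawer out 138 mm or more; small master upright (0.35 rad) in the drawer; loupe upright, moved under 30 mm (value of joint seat_ring above 0.01 m and horizontal distance between large_master_center and seat_top below 0.004 m and z of large_master_center in the frame of seat_top between 0.009 and 0.016 m and angle between large_master's own z axis and vertical below 0.2 rad and contact force between large_master and seat above 5 N and contact force between the fingers and large_master above 2 N and linear speed of large_master below 0.02 m/s and value of joint drawer above 0.138 m and z of small_master in the frame of drawer_floor below 0.01 m and angle between each of small_master, loupe's own z axis and vertical below 0.35 rad and distance of loupe from where it was at the start of the episode below 0.03 m); the arm keeps its last pose, push and grip.
It fails at once if the small master is taken out of the drawer (z of small_master in the frame of drawer_floor above 0.04 m).
It fails at once if the loupe is knocked over (angle between loupe's own z axis and vertical above 0.6 rad).
It also fails if it takes over 58 s, if anything falls off the work surface, if the arm or the gripper's body presses on something with over 40 N, if the wrist force passes 120 N, or if a joint passes its speed limit or range.

## Working session

There is one attempt and no reset: what is moved stays moved. The work goes in short steps, each a Python script; the robot and the scene stay as the last script left them, time stands still between calls to the robot, and variables do not carry over. Pictures are saved under pics/ and viewed, on a budget of 10 in all, crops included, one or two more only if the job needs it, and the job is handed in when it is done.

```bash
ls; mkdir -p pics; cat > h.py <<'E'
import numpy as np, cv2
from rig import r
def snap(n,f=None):
    s=r.snapshot(n)
    if f: cv2.imwrite(f'pics/{f}.png',s['frame'][:,:,::-1])
    return s
def K(s): return np.array([[s['fx'],0,s['cx']],[0,s['fy'],s['cy']],[0,0,1.]])
def ray(s,p):
    # k1 acts on slopes once; cv2 uses same radial model
    q=cv2.undistortPoints(np.array([[p]],float),K(s),np.array([s['k1'],0,0,0.]))[0,0]
    d=np.array(s['rotation'])@np.array([q[0],q[1],1]); return np.array(s['xyz'],float),d/np.linalg.norm(d)
def onz(s,p,z):
    o,d=ray(s,p); return o+d*(z-o[2])/d[2]
def tri(s1,p1,s2,p2):
    o1,d1=ray(s1,p1);o2,d2=ray(s2,p2)
    t=np.linalg.lstsq(np.array([d1,-d2]).T,o2-o1,rcond=None)[0]
    a=o1+t[0]*d1;b=o2+t[1]*d2
    return (a+b)/2,np.linalg.norm(a-b)
def proj(s,P):
    R=np.array(s['rotation']); rv=cv2.Rodrigues(R.T)[0]; tv=-R.T@np.array(s['xyz'])
    return cv2.projectPoints(np.array([P],float),rv,tv,K(s),np.array([s['k1'],0,0,0.]))[0][0,0]
E
python3 - <<'E'
from h import *
import pickle
d={n:snap(n,n+'0') for n in ('scene','side','wrist')}
pickle.dump(d,open('s0.pkl','wb'))
for n,s in d.items(): print(n,np.round(s['xyz'],3),np.round(np.array(s['rotation'])[:,2],2),s['fx'],s['k1'])
print(r.grip_depth,r.get_tcp_rot(),r.get_time_s())
E
```

```text
picsTraceback (most recent call last):
  File "<stdin>", line 5, in <module>
IndexError: too many indices for array: array is 1-dimensional, but 2 were indexed
```

```bash
python3 - <<'E'
from h import *
import pickle
d=pickle.load(open('s0.pkl','rb'))
for n,s in d.items(): print(n,s['xyz'],s['rotation'],s['fx'],s['k1'],s['cx'],s['cy'])
print(r.grip_depth,r.get_tcp_rot(),r.get_position(),r.get_time_s())
E
```

```text
scene [-0.36032445 -0.85598914  1.24069586] [-2.27805676 -0.01319135 -0.73454286] 519.3890923379353 -0.027515357025849427 321.350447838533 195.40716616017542
side [ 0.24030067 -1.39311697  0.87695973] [-2.05067492  0.00511135 -0.21230204] 444.031946299157 -0.11722159764160185 320.2844872177498 208.97736471763696
wrist [0.14491759 0.56184411 0.37385744] [2.84381251e+00 7.31133581e-04 1.18911607e+00] 279.5557248986815 -0.0306398626084681 320.6831223427337 201.5230738276427
0.0187 [-3.14070679e+00 -9.99938865e-05  2.76078787e+00] [0.21363935 0.53365543 0.23082809] 0.15
```

View pics/scene0.png

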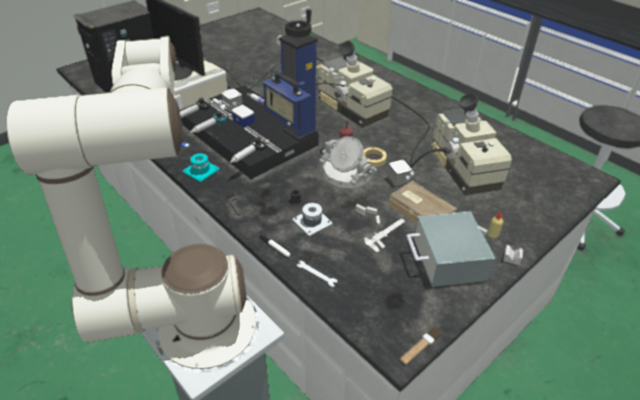

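View pics/side0.png

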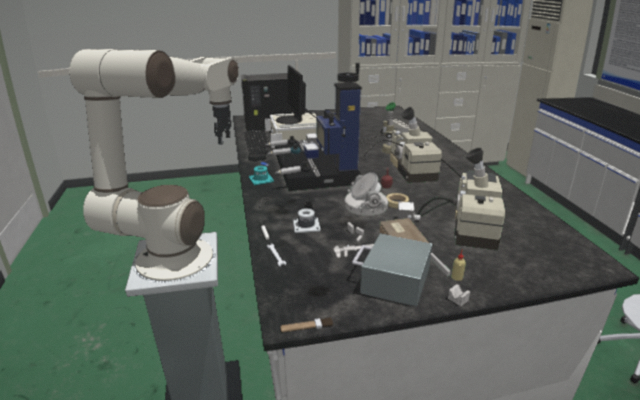

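Scene view: cabinet at (455,248) with its handle at (413,247). The candidates for the seat are the aluminium one at (312,217) and the turquoise decoy at (201,166). The loupe is probably the black cylinder at (295,196). Next is one close montage to confirm this and pick corners.

```bash
sed -i "s/^from rig import r/from rig import r\nfrom scipy.spatial.transform import Rotation as Ro/; s/    s=r.snapshot(n)/    s=r.snapshot(n); s['rotation']=Ro.from_euler('xyz',s['rotation']).as_matrix()/" h.py
python3 - <<'E'
from h import *
import pickle
d=pickle.load(open('s0.pkl','rb'))
for s in d.values(): s['rotation']=Ro.from_euler('xyz',s['rotation']).as_matrix()
pickle.dump(d,open('s0.pkl','wb'))
def c(n,x,y,w=100,h=75,k=4): return cv2.resize(d[n]['frame'][y:y+h,x:x+w,::-1],None,fx=k,fy=k,interpolation=cv2.INTER_CUBIC)
m=np.vstack([np.hstack([c('scene',400,208),c('scene',270,180)]),np.hstack([c('side',345,233),c('side',270,190)])])
cv2.imwrite('pics/m1.png',m)
for n,s in d.items(): print(n,s['rotation'][:,2])
s=d['scene'];print(onz(s,(312,221),0),onz(s,(295,202),0),onz(s,(430,256),.104),onz(s,(416,214),.104),onz(s,(475,213),.104),onz(s,(493,250),.104))
s=d['side'];print(onz(s,(306,226),0))
E
```

```text
scene [ 0.51584625  0.55838712 -0.64969721]
side [ 0.18460446  0.86763253 -0.46166545]
wrist [ 0.27202548 -0.10993393 -0.95598989]
[0.50855741 0.13015535 0.        ] [0.52837217 0.24591914 0.        ] [ 0.59956902 -0.29850685  0.104     ] [ 0.71122396 -0.15053754  0.104     ] [ 0.86062964 -0.27538626  0.104     ] [ 0.76271471 -0.41007771  0.104     ]
[0.5044371  0.12384406 0.        ]
```

View pics/m1.png

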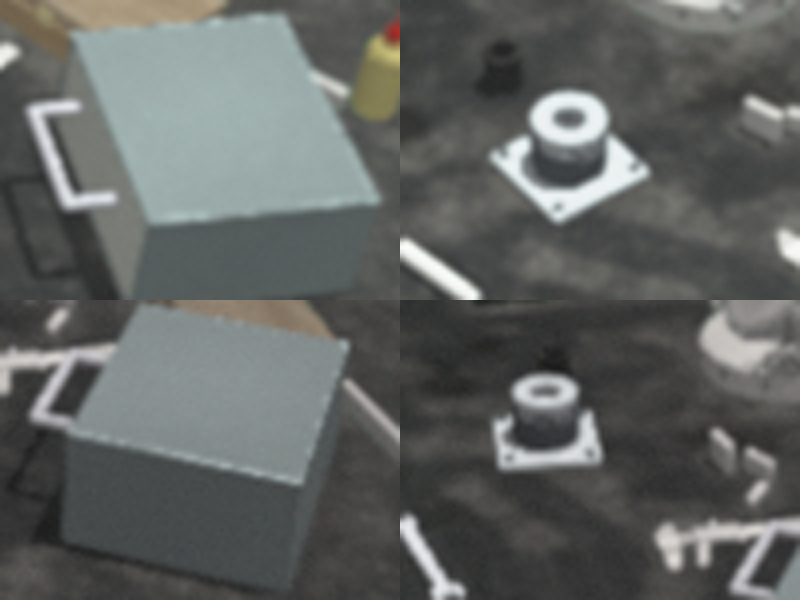

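```bash
python3 - <<'E'
from h import *
import pickle
d=pickle.load(open('s0.pkl','rb'));a,b=d['scene'],d['side']
o=np.array([.4,.4])
def T(n,p,q): 
    P,e=tri(a,np.array(p)-o,b,np.array(q)-o); print(n,P.round(4),round(e,4)); return P
T('h1',(409,234.75),(363,247.3));T('h2',(417,258.75),(354,263))
T('ring',(312,209.25),(306.25,213.25))
c=[T('c',p,q) for p,q in [((418,216.75),(378.25,234.25)),((471.25,211.25),(431.75,244.25)),((495,259.25),(420.5,279.25)),((437.5,263.75),(361.25,266))]]
print(np.mean(c,0)); 
for u,v in ((0,1),(1,2),(3,2),(0,3)): 
    e=c[v]-c[u];print(np.linalg.norm(e),np.degrees(np.arctan2(e[1],e[0])))
for p in [(522.5-400)/4+270,]: pass
print('loupe',onz(a,(295.3,203),0))
E
```

```text
h1 [ 0.6458 -0.1792  0.0719] 0.0053
h2 [ 0.5899 -0.2606  0.0688] 0.0015
ring [0.5068 0.1308 0.0563] 0.0018
c [ 0.7029 -0.1633  0.1055] 0.0032
c [ 0.8562 -0.2613  0.1039] 0.0041
c [ 0.7407 -0.432   0.1003] 0.0028
c [ 0.5911 -0.3316  0.1046] 0.0008
[ 0.72273161 -0.29702958  0.10360448]
0.181995695342334 -32.5709488399357
0.20613895846617436 -124.0813837171499
0.18019178493928367 -33.861701001492534
0.2020114800816677 -123.5747265438719
loupe [0.52567423 0.24100192 0.        ]
```

```bash
python3 - <<'E'
from h import *
import pickle
psi=np.radians(56.5)
r.command_gripper(0.04,40)
r.move_pose([.614,-.223,.17],[np.pi,0,psi])
w=snap('wrist','w1'); pickle.dump(w,open('w1.pkl','wb'))
print(w['xyz'],w['rotation'][:,2],r.get_joint_pos().round(2) if hasattr(r.get_joint_pos(),'round') else r.get_joint_pos(),r.get_time_s())
for P in [(.646,-.179,.072),(.590,-.261,.072),(.614,-.223,.072)]: print(proj(w,P))
E
```

```text
[ 0.65606803 -0.15955378  0.3132218 ] [-0.16105749 -0.24430322 -0.95623032] [-0.47  0.34  1.33  0.    1.47  0.12] 3.7167
[323.29392624 142.91071426]
[321.47061673 248.94397113]
[320.46474717 203.96425347]
```

View pics/w1.png

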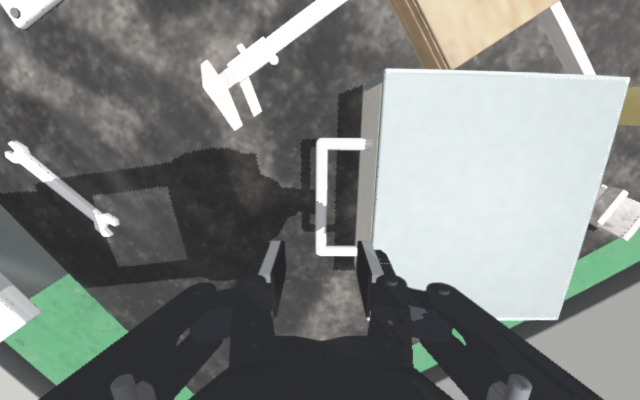

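```bash
python3 - <<'E'
from h import *
import pickle
w=pickle.load(open('w1.pkl','rb'))
A=onz(w,(322,142),.072);B=onz(w,(322,252),.072);M=onz(w,(322,196.5),.072);e=A-B
print(A,B,(A+B)/2,np.linalg.norm(e),np.degrees(np.arctan2(e[1],e[0])))
ps=np.radians(-33.5);ux=np.array([np.cos(ps),np.sin(ps),0]);uy=np.array([-ux[1],ux[0],0]);M=(A+B)/2;M[2]=0
for x in (42,-108):
  for y in (.097,-.097): print(x,proj(w,M+ux*x/1000+uy*y))
E
```

```text
[ 0.64550281 -0.1777585   0.072     ] [ 0.58864284 -0.26397416  0.072     ] [ 0.61707283 -0.22086633  0.072     ] 0.10327727518634922 56.59480504458006
42 [361.74279302  92.23767132]
42 [355.15158357 257.93091507]
-108 [219.43373362  92.56609574]
-108 [235.45236534 257.79275666]
```

The handle bar runs from (322,140) to (322,253), straight in the gripper plane, so the yaw agrees. Gripping and pulling with a force stop. The caliper jaws at (237,128) lie close to the drawer's path, so I'll watch for them.

```bash
python3 - <<'E'
from h import *
import pickle
psi=np.radians(56.5); M=np.array([.6171,-.2209,.053]); d=np.array([-np.sin(psi),np.cos(psi),0])
r.servo_line(M+[0,0,.04],attitude=[np.pi,0,psi],speed=.12)
print(r.servo_line(M,speed=.06,f_stop=10),r.get_position(),r.get_contact_force())
r.command_gripper(0.0,40); print(r.get_grip_width(),r.get_contact_force())
p0=np.array(r.get_position())
for L in (.10,.160):
    st=r.servo_line(p0+d*L,speed=.06,f_stop=25); p=np.array(r.get_position())
    print(st,(p-p0)@d,p,np.round(r.get_contact_force(),1),r.get_time_s())
    if st: break
snap('scene','sc2')
E
```

```text
True [ 0.6171552  -0.22095355  0.06075654] [-3.27303982  0.75929022 10.24547879]
0.008045915533413439 [-8.21560868  4.92936043  4.87657175]
False 0.10095347592992172 [ 0.53216416 -0.16363641  0.06001847] [ 5.8  9.2 -3.9] 7.2667
True 0.15013776446137553 [ 0.49144946 -0.13603746  0.06019706] [ 9.2 -3.3 -4.2] 8.0667
```

```bash
python3 - <<'E'
from h import *
import pickle
r.hold(.3)
r.command_gripper(0.022)
p=np.array(r.get_position()); psi=np.radians(56.5)
r.servo_line(p+[0,0,.12],speed=.15)
# view over the drawer: shift along cabinet +x ; camera sits ahead of TCP along tool x (cabinet +y)
ux=np.array([np.sin(psi),-np.cos(psi),0]);uy=np.array([np.cos(psi),np.sin(psi),0])
h=np.array([p[0],p[1],0]); c=h+ux*.124
r.move_pose(list((c-uy*.09)[:2])+[.22],[np.pi,0,psi])
w=snap('wrist','w2a')
r.move_pose(list((c-uy*.02)[:2])+[.22],[np.pi,0,psi])
w2=snap('wrist','w2b'); pickle.dump((w,w2,c),open('w2.pkl','wb'))
s=snap('scene'); pickle.dump(s,open('sc2.pkl','wb'))
print(w['xyz'],w2['xyz'],c,r.get_time_s())
for v in (w,w2): print([proj(v,c+uy*y+[0,0,.08]).round() for y in(.045,-.045)])
m=np.vstack([np.hstack([w['frame'][:,:,::-1],w2['frame'][:,:,::-1]])]); m=cv2.resize(m,(800,250),interpolation=cv2.INTER_AREA)
q=cv2.resize(s['frame'][180:310,270:530,::-1],(700,350),interpolation=cv2.INTER_CUBIC)
m=np.vstack([m,np.pad(q,((0,0),(0,100),(0,0)))]);cv2.imwrite('pics/m2.png',m)
E
```

```text
[ 0.58639147 -0.21684069  0.36192152] [ 0.62520367 -0.15590792  0.36301594] [ 0.59415137 -0.2041426   0.        ] 10.8667
[array([320.,  48.]), array([321., 148.])]
[array([321., 129.]), array([321., 215.])]
```

View pics/m2.png

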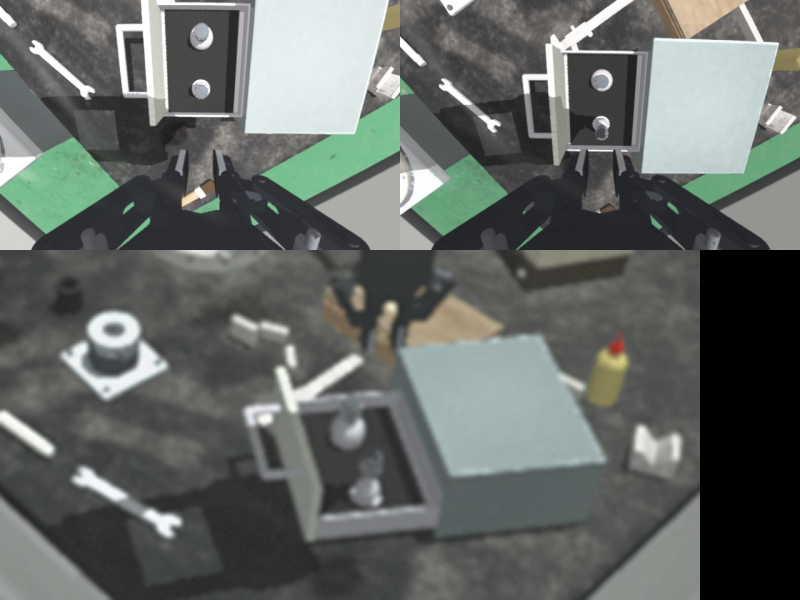

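The drawer is out. The larger ball is the upper one: (201,36) in the left wrist view and (601,78) in the right. The small one is at (201,90) and (601,128). A close crop of both will confirm and give the measurements.

```bash
python3 - <<'E'
from h import *
import pickle
w,w2,c=pickle.load(open('w2.pkl','rb'))
a=w['frame'][20:180,262:382,::-1];b=w2['frame'][90:250,262:382,::-1]
cv2.imwrite('pics/m3.png',cv2.resize(np.hstack([a,b]),None,fx=3.3333,fy=3.3333,interpolation=cv2.INTER_CUBIC))
for n,v,(y0) in (('a',w,20),('b',w2,90)):
    g=cv2.cvtColor(v['frame'],cv2.COLOR_RGB2GRAY)[y0:y0+160,262:382]
    m=(g>75).astype(np.uint8)
    k,l,st,ce=cv2.connectedComponentsWithStats(m)
    for i in range(1,k):
        if 100<st[i,4]<4000: print(n,st[i],ce[i]+[262,y0])
E
```

```text
a [   0    0   97  160 1058] [269.08128544 120.08034026]
a [  42   15   38   46 1352] [322.29511834  58.00887574]
a [111  15   9 145 692] [378.46531792 128.66618497]
a [ 44 106  32  34 825] [321.47878788 141.91272727]
b [   0    0  120  160 3888] [319.18158436 199.25437243]
b [  43   20   36   37 1041] [322.90393852 127.86743516]
b [ 46  95  29  40 708] [322.4420904  201.21045198]
```

View pics/m3.png

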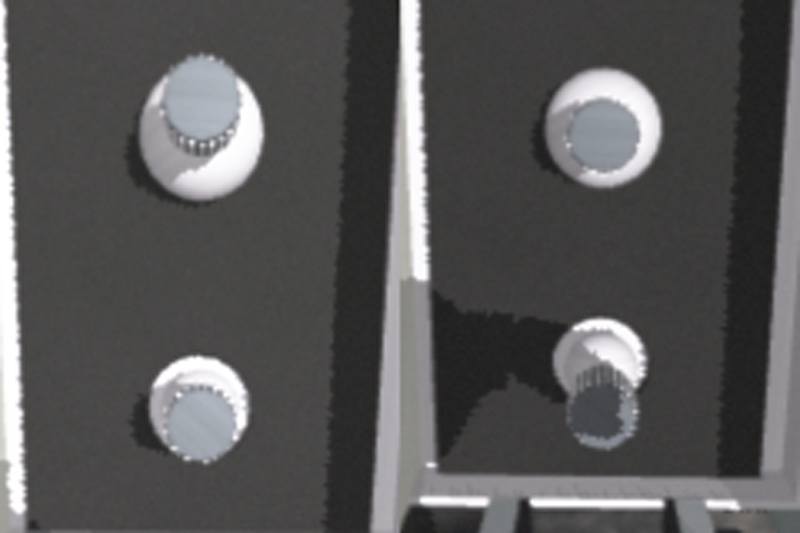

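The crop confirms it: the upper ball is about 36 px across and the lower about 28 px, so the upper one is the large master. Its grip-top centres are at (202,97) and (604,135) in the crop.

```bash
python3 - <<'E'
from h import *
import pickle
w,w2,c=pickle.load(open('w2.pkl','rb'))
f=10/3
A=lambda x,y:(x/f+262-.35,y/f+20-.35)
B=lambda x,y:((x-400)/f+262-.35,y/f+90-.35)
print('top',tri(w,A(202,97),w2,B(604,135)));print('ball',tri(w,A(202,138),w2,B(603.5,127.5)))
print('small top',tri(w,A(200,424),w2,B(602,415)))
psi=np.radians(56.5);uy=np.array([np.cos(psi),np.sin(psi),0]);print('pred',c+uy*.045)
for v,p in((w,A(202,97)),(w2,B(604,135))): print(onz(v,p,.08))
# seat: look from two wrist places
s=.5068,.1308
for i,yo in enumerate((-.13,-.05)):
    pass
E
```

```text
top (array([ 0.61983059, -0.16813831,  0.08091022]), np.float64(0.00015272079498430244))
ball (array([ 0.61995777, -0.16838899,  0.02249299]), np.float64(0.00010980417359284716))
small top (array([ 0.57055513, -0.24183495,  0.07722164]), np.float64(0.0002094420864704203))
pred [ 0.61898853 -0.16661774  0.        ]
[ 0.62000348 -0.16802176  0.08      ]
[ 0.61974874 -0.16813645  0.08      ]
```

```bash
python3 - <<'E'
from h import *
import pickle
y=np.radians(146.5);tx=np.array([np.cos(y),np.sin(y)]);S=np.array([.5068,.1308])
V=[]
for k in (.06,.12):
    r.move_pose(list(S-tx*k)+[.22],[np.pi,0,y]); V.append(snap('wrist'))
pickle.dump(V,open('w3.pkl','wb')); print(r.get_time_s(),r.get_joint_pos())
out=[]
for v in V:
    u,q=proj(v,[*S,.062]).astype(int); print(u,q)
    x0,y0=max(0,u-60),max(0,q-60); out.append((x0,y0)); 
pickle.dump(out,open('w3o.pkl','wb'));print(out)
cv2.imwrite('pics/m4.png',cv2.resize(np.hstack([v['frame'][b:b+120,a:a+120,::-1] for v,(a,b) in zip(V,out)]),None,fx=10/3,fy=10/3,interpolation=cv2.INTER_CUBIC))
E
```

```text
12.5333 [-2.19047316e-02  2.28760164e-01  1.36870770e+00  8.89683489e-05
  1.54516678e+00 -1.00560059e+00]
320 129
320 66
[(np.int64(260), np.int64(69)), (np.int64(260), np.int64(6))]
```

View pics/m4.png

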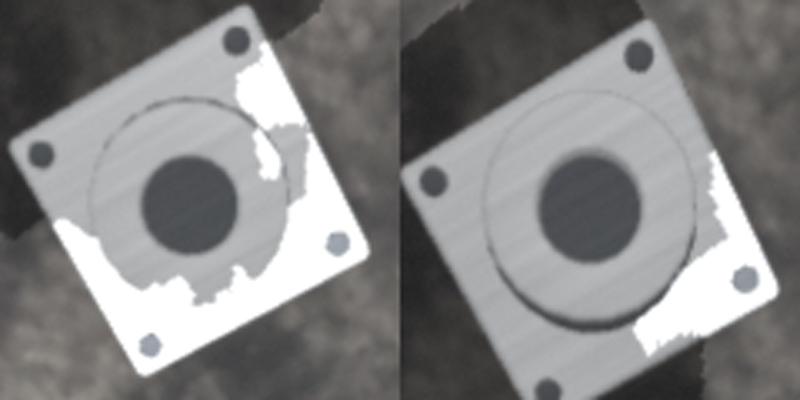

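The seat ring is clear in both. Its hole centre is at (189.5,204.5) and (590,206) in the crop.

```bash
python3 - <<'E'
from h import *
import pickle
V=pickle.load(open('w3.pkl','rb'));o=pickle.load(open('w3o.pkl','rb'));f=10/3
def px(i,x,y): return ((x-400*i)/f+o[i][0]-.35,y/f+o[i][1]-.35)
print(tri(V[0],px(0,189.5,204.5),V[1],px(1,590,206)), tri(V[0],px(0,189.5,200.5),V[1],px(1,589.5,204)))
for i,p in((0,(189.5,204.5)),(1,(590,206)),(1,(589.5,204))): print(onz(V[i],px(i,*p),.062))
# grasp
y=np.radians(146.5);M=np.array([.6199,-.1681])
r.command_gripper(.05,40)
r.move_pose([*M,.15],[np.pi,0,y])
print(r.servo_line([*M,.050],speed=.08,f_stop=8),r.get_position(),r.get_contact_force())
r.command_gripper(0,50);print(r.get_grip_width(),r.get_contact_force())
p=np.array(r.get_position())
r.servo_line(p+[0,0,.03],speed=.06)
print(r.get_grip_width(),r.get_contact_force(),r.get_position(),r.get_time_s())
E
```

```text
(array([0.50503201, 0.12705883, 0.0598457 ]), np.float64(0.00022839751579862219)) (array([0.50406488, 0.12756127, 0.0564319 ]), np.float64(7.796158174000423e-05))
[0.50490088 0.12704604 0.062     ]
[0.50538877 0.12699294 0.062     ]
[0.50485328 0.1271754  0.062     ]
False [ 0.62018254 -0.16819723  0.05056384] [-0.06165716 -0.58233332 -0.02039109]
0.020428238201302996 [-1.2081999  -0.72777346  4.1845595 ]
0.020751223581995357 [-0.47850637  0.14293331 -3.35559083] [ 0.61993139 -0.16823572  0.08031355] 16.3
```

```bash
python3 - <<'E'
from h import *
import pickle
r.command_gripper(0,80)
p=np.array(r.get_position()); S=np.array([.5050,.1270])
r.servo_line([p[0],p[1],.175],speed=.12); r.hold(.25)
r.servo_line([*S,.175],speed=.15)
r.servo_line([*S,.112],speed=.08); r.hold(.2)
print(r.get_position(),r.get_grip_width(),r.get_contact_force(),r.get_time_s())
a=snap('wrist');b=snap('side');c=snap('scene')
print(proj(b,[*S,.07]),proj(c,[*S,.07]))
k=lambda f,x,y,w,h,W,H:cv2.resize(f[y:y+h,x:x+w,::-1],(W,H),interpolation=cv2.INTER_CUBIC)
m=np.hstack([k(c['frame'],262,160,100,75,400,300),k(b['frame'],256,165,100,75,400,300)])
q=k(a['frame'],200,80,240,180,400,300);q2=k(c['frame'],300,140,260,195,400,300)
cv2.imwrite('pics/m5.png',np.vstack([m,np.hstack([q,q2])]))
E
```

```text
[0.50522909 0.12701947 0.11244188] 0.020448443845236093 [-0.04272096 -0.1348063  -3.06836525] 21.1
[305.63512567 210.07335828] [311.85593311 206.88547524]
```

View pics/m5.png

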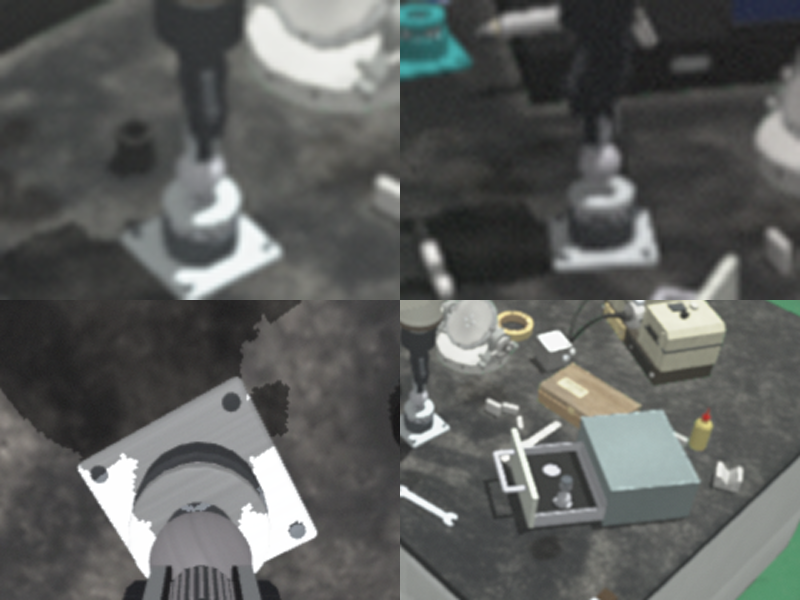

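The master hangs over the ring: ball at (202,175) and ring at (202,195) in the scene crop, (600,158) and (601,190) in the side crop. The drawer is still out, the small master is standing and the loupe is untouched. Now I'll seat it and press.

```bash
python3 - <<'E'
from h import *
S=np.array([.5050,.1270]); f0=r.get_contact_force()[2]
q=lambda t:print(t,np.round(r.get_position(),4),(np.round(r.get_contact_force(),1)),round(r.get_grip_width(),4),r.get_time_s())
st=r.servo_line([*S,.092],speed=.025,f_stop=3);q(st)
z=r.get_position()[2]
for i in range(16):
    z-=.0015; r.servo_line([*S,z],speed=.02); q(i)
    if r.get_contact_force()[2]-f0>20: break
r.hold(.3);q('end')
E
```

```text
True [0.5048 0.1269 0.0926] [1.4 0.8 0.2] 0.02 21.9667
0 [0.5051 0.1269 0.0911] [-0.1 -1.2  2.1] 0.02 22.2167
1 [0.5051 0.127  0.0896] [ 1.3 -1.7  3.6] 0.02 22.4667
2 [0.5051 0.127  0.0882] [-0.  -2.2  4.3] 0.02 22.7167
3 [0.5051 0.127  0.0868] [ 0.9 -2.4  5.1] 0.0196 22.9667
4 [0.5051 0.127  0.0853] [ 1.2 -2.1  6.7] 0.0199 23.2167
5 [0.5052 0.127  0.0839] [ 0.4 -2.6  7.6] 0.0198 23.4667
6 [0.5053 0.1269 0.0826] [ 1.5 -2.6  9.1] 0.02 23.7167
7 [0.5057 0.1268 0.082 ] [-2.3 -5.5 21.3] 0.0195 23.9667
end [0.5057 0.1268 0.082 ] [-2.2 -5.1 21. ] 0.0198 24.2667
```

```bash
python3 - <<'E'
from h import *
a=snap('wrist');b=snap('side');c=snap('scene')
k=lambda f,x,y,w,h,W,H:cv2.resize(f[y:y+h,x:x+w,::-1],(W,H),interpolation=cv2.INTER_CUBIC)
m=np.hstack([k(c['frame'],262,160,100,75,400,300),k(b['frame'],256,165,100,75,400,300)])
q=k(a['frame'],200,80,240,180,400,300);q2=k(c['frame'],300,140,260,195,400,300)
cv2.imwrite('pics/m6.png',np.vstack([m,np.hstack([q,q2])]))
print(r.get_contact_force(),r.get_position(),r.get_tcp_rot(),r.get_wrist_torque())
E
```

```text
[-2.79937548 -4.99159643 20.29955115] [0.50567505 0.12679898 0.08199276] [-3.14131951e+00  6.50749217e-04  2.55689055e+00] [-0.82713203  0.51038956  0.09500926]
```

View pics/m6.png

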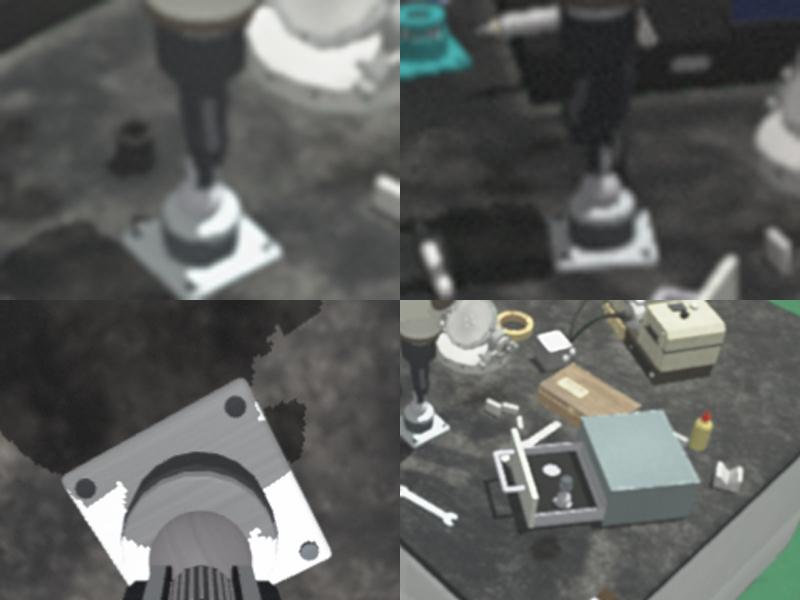

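The ball is seated in the lowered ring, centred and upright in every view. The loupe is still in place, the drawer is out and the small master is standing.

```bash
python3 -c "
from rig import r
r.close_job(); print(r.get_time_s(), r.get_contact_force(), r.get_position())"
```

```text
the job is handed in; nothing more can be done
the job is handed in; nothing more can be done
```

The large master is pressed down on the aluminium sprung seat and still gripped. I handed the job in at about 24.5 s; it reports no verdict.

- **Drawer:** I pulled it by the handle until the force stop tripped after 150.1 mm of travel. The last picture shows it still out. The descent to the handle stopped 8 mm early on a 10 N contact, probably the finger linkage on the top edge of the drawer front. The bar still gripped firmly, and the pull worked.
- **Master:** Two wrist views showed the larger ball in the nest on the cabinet's +y side. I lifted that master out and held it clear of the drawer. The small master is still standing in its nest.
- **Seat:** I lowered the ball into the ring and pressed in 1.5 mm steps. The force rose like a spring from about 2 to 9 N. It then jumped to 21 N with the TCP at 82.0 mm, against an expected 83.1 mm at the stop, so the ring is on its stop. About 20 N of press was still held before I handed in.
- **Last checks:** The pictures showed the ball centred and upright in the lowered ring, and the loupe upright and unmoved. The tool was vertical to within 0.001 rad.
- **Disagreements:** The seat position from the fixed cameras was about 4 mm off the wrist-camera one; I used the wrist value. A side force of about 5 to 6 N while pressed suggests the master sits perhaps 1 mm off the ring's centre, within the 4 mm allowed.

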